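Unplug the power pack and close the charging drawer

TASK

The yellow power pack for the cordless lamps has finished charging: pull it straight up out of its socket in the open drawer and stand it upright in the shallow wooden tray, next to the black one. Then press down the orange release lever on the drawer's front and, keeping it pressed at first, push the drawer fully home. Leave the black pack and everything else on the bench where it is.

Things in the scene. Friction and masses are not known exactly. Their poses are not given: they have to be found in the camera images.
- pack_centre (a point): Yellow power pack, loose, about 0.22 kg, 115 mm tall; point half-way up on its axis, z up. Upper part: yellow block 46 (its x) x 40 (its y) x 85 mm with a black band low down, to be gripped across the 40 mm; below it a grey foot 38 x 32 x 30 mm, grooved across its y sides. While plugged in, the foot is hidden in the socket and the block rests on the socket's top; its x is then the drawer's x.
- socket_mouth (a point): Centre of the top of the black socket block (76 x 82 mm, 62 mm above the bench) in the drawer, brass barrels on its y sides. Axes as drawer_front; moves with the drawer. Two sprung detents grip the groove of the pack's foot: pulling straight up takes about 10 to 20 N over the first 20 mm; 30 mm up the foot is out.
- drawer_front (a point): Middle of the top edge of the robot-side face of the drawer's wooden front (204 mm wide, 12 thick, 78 high, top 90 mm above the bench). x points the way the drawer goes home (away from the robot, into the grey housing), y left along the front, z up. The housing is 260 mm wide, 88 high, its open front 155 mm beyond this face while the drawer is out; a plugged-in pack is too tall to go in.
- drawer (a joint): How far the drawer has gone in, m: 0 fully out (locked at about 2 mm until the lever is pressed), 0.14 fully home, where the front meets the housing. It slides with about 2 N of friction and stays where it is left.
- lever_tab (a point): Centre of the top of the orange tab of the release lever, 60 mm above the bench. The tab (36 mm deep in x, about 70 mm wide in y) juts towards the robot in front of the wooden front, which rises 30 mm above it; this point lies 22 mm out from the front's outer face. Axes as drawer_front when not pressed. Moves with the drawer.
- lever (a joint): Angle of the sprung release lever, rad: 0 up (locking), 0.2 fully pressed, the tab's centre then 13 mm lower. About 2 N starts it, 6 N holds it right down. Above about 0.12 (8 mm down) its hook clears the steel catch on the housing; keep it down until the drawer has gone in 35 mm, then it may spring back. Let go sooner, it locks again.
- rack: Shallow wooden tray fixed to the bench, 160 (its x) x 240 (its y) x 26 mm, walls 8 mm, inner floor 8 mm above the bench, origin at the middle of its underside. The black pack stands in its +y half; the -y half is free.
- spare_centre (a point): Black power pack with a yellow band, same shape and size as the yellow one, standing loose in the wooden tray; point half-way up. Leave it.
- goblet_centre (a point): Turned dark wood goblet, 125 mm tall, 76 mm wide, centre. Leave it.
- cup_a_centre (a point): Terracotta cup, 70 mm tall, 72 mm wide, centre. Leave it.
- cup_b_centre (a point): Second terracotta cup, same size, centre. Leave it.
- glue_centre (a point): Red glue bottle, 150 mm tall, 52 mm wide, centre. Leave it.
- block_centre (a point): Cork sanding block 110 x 65 x 35 mm, centre. Leave it.
- driver_grip (a point): Screwdriver, 200 mm long, lying on the bench; middle of its yellow handle. Leave it.

How it is judged:
By the outcome, as a careful person would: the job done as asked, in the order asked, and still so for the second after the job is handed in, with the robot touching nothing.
It also fails if it takes over 58 s, if anything falls off the work surface, if the arm or the gripper's body presses on something with over 40 N, if the wrist force passes 120 N, or if a joint passes its speed limit or range.

ROBOT

A 6-joint arm with a two-finger parallel gripper is mounted at the origin on the work surface. World frame = base frame: x ahead of the robot, y to its left, z up, the work surface at z = 0. Lengths are in m, angles in rad, forces in N, time in s.
With the tool pointing down it reaches from about 0.35 to 0.975 m from the base axis. Payload 17.4 kg.
Tool frame: the origin (TCP) lies at the very end of the fingers, on their centre line; the grasp point (between the pads) lies 19 mm behind it; x points along the fingers, z is the direction in which the jaws open and shut, and the axes are right-handed (so a half turn about x gives the same grasp; the last joint's range is limited). The gripper opens to 85 mm and grips with 20 to 120 N. Pads are 22 mm wide; open, the fingers measure 114 mm over their backs; the gripper's body (76 mm by 85 mm) begins 54 mm behind the grasp point. The pads swing forward as they close: fully open they stand 13 mm farther back than shut.
Start: joints at [-1.173, 0.116, 1.442, -0, 1.584, -0.038], TCP at [0.285, -0.612, 0.231] pointing down, gripper open.
Joint ranges: [-2.83, 2.83], [-0.83, 2.19], [0.07, 2.5], [-1.14, 4.28], [0.01, 3], [-2.97, 2.97]. Speed limits (rad/s): [1.89, 1.89, 2.22, 3.14, 3.14, 3.14].

INTERFACE

Orientations are given as a 3x3 rotation matrix whose columns are the frame's x, y, z axes.
In Python, from cell import env gives the robot as it stands.
- The arm moves only by the shell command python3 -m crank 'ROWS' [FORCE]. ROWS is JSON, a list of rows, each a list of 3 entries, a list of its own where there are three numbers: the shift along the tool's x, y, z in mm, then the turn about the tool's x in degrees, then the closure, from -1 (fully open) to 1 (shut). A call has 1 to 5 rows; each row is the pose to reach, as a shift and turn from the pose commanded when the call began, along the tool's axes at that moment; what a row does not reach only later rows make up. A row lasts 1/12 s, in which the tool goes at most 41.7 mm and 7.16 degrees, less where a joint would pass 70% of its speed; a pose out of reach is approached as far as the arm can. A call with a gripper value outside its range is refused whole. The fingers move at their own pace and stop on an object; FORCE is the grip in N (left out, the last holds). Time passes only in rows, so rows that repeat a pose let the fingers close. It gives the time, the measured TCP pose, the force and the opening at its end, in the units of the state.
- env.get_state(): the state, without advancing time (a new reading comes with each control period).
- env.snapshot(name): name is "scene" or "top"; returns the picture (400x640x3 uint8, red, green, blue); there is no depth.
- env.camera_info(name): a dict with "mtx" (3x3 intrinsics, pixels), "xyz" and "attitude" of the camera in the world. Camera axes: x right, y up, looking along -z (the intrinsics and any distortion apply to the point x, -y, -z); pixel columns grow to the right and rows downward; lengths in m; the calibration is good to about 2 mm. A picture is of the moment at which its call begins. camera_info takes no time and is no camera call.
- env.close_job(): hands the job in, once; it reports no verdict.
The state is a dict: "t": time; "joint_positions": joint angles; "dq": joint speeds; "effort": joint torques, N m; "tool_pos": TCP position; "tool_rot": TCP orientation; "contact_force": force on the tool from outside, world axes, zero at the start; "torque": the same for the moment, N m; "grip_width": finger opening in m.
Only numpy, scipy, OpenCV 4.12 (cv2) and the standard library are available. Lean on these libraries where they do the work, as an engineer would, in place of code of your own. Each camera call takes 0.05 s, during which the arm holds its last target. There are 200 camera calls.

## Working session

There is one attempt and no reset: what is moved stays moved. The work goes in short steps, Python scripts to look and compute and a shell command to move; the robot and the scene stay as the last step left them, time stands still between calls to the robot, and variables do not carry over. Pictures are saved under pics/ and viewed, about 8 in all and at most 12, crops included, and the job is handed in when it is done.

```bash
ls; mkdir -p pics; python3 - <<'E'
from cell import env
import cv2
for n in("scene","top"):
    cv2.imwrite(f"pics/{n}0.png",env.snapshot(n)[:,:,::-1])
    print(env.camera_info(n))
s=env.get_state();print(s)
E
```

```text
pics
{'mtx': array([[369.90484598,   0.        , 312.73228844],
       [  0.        , 369.90484598, 193.60918262],
       [  0.        ,   0.        ,   1.        ]]), 'xyz': array([1.64835953, 0.27226818, 0.78053134]), 'attitude': array([[-0.25927014, -0.50746344,  0.82174196],
       [ 0.96577099, -0.14334729,  0.21618961],
       [ 0.00808616,  0.84966606,  0.52725915]])}
{'mtx': array([[458.02594748,   0.        , 316.2072626 ],
       [  0.        , 458.02594748, 197.42660858],
       [  0.        ,   0.        ,   1.        ]]), 'xyz': array([ 0.40844761, -0.00178349,  1.44298487]), 'attitude': array([[-0.0169602 ,  0.99212637, -0.12408715],
       [-0.99984205, -0.01748833, -0.00316807],
       [-0.0053132 ,  0.12401382,  0.99226627]])}
{'t': 0.1, 'joint_positions': array([-1.17278644e+00,  1.16435605e-01,  1.44217770e+00, -1.34617997e-06,
        1.58396498e+00, -3.78005093e-02]), 'dq': array([-6.07040153e-05, -2.70270094e-03, -1.49336842e-03,  1.25334812e-03,
        5.88480286e-04,  1.07754378e-04]), 'effort': array([ 2.33677725e-03, -7.33665919e+01, -6.33788896e+01,  7.68989344e-05,
        5.19352805e-03,  8.67081724e-06]), 'tool_pos': array([ 0.28487975, -0.61176915,  0.23065051]), 'tool_rot': array([[-3.83256797e-04,  9.06528251e-01,  4.22144978e-01],
       [ 9.08068037e-04,  4.22145151e-01, -9.06527797e-01],
       [-9.99999514e-01,  3.59034218e-05, -9.84979329e-04]]), 'contact_force': array([-0.33349112, -0.01658723,  0.36631032]), 'torque': array([ 0.00958872,  0.01866692, -0.03705348]), 'grip_width': 0.0849534823142138}
```

View pics/scene0.png

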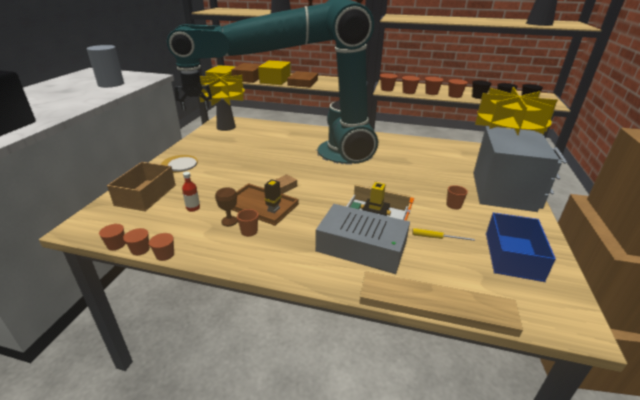

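View pics/top0.png

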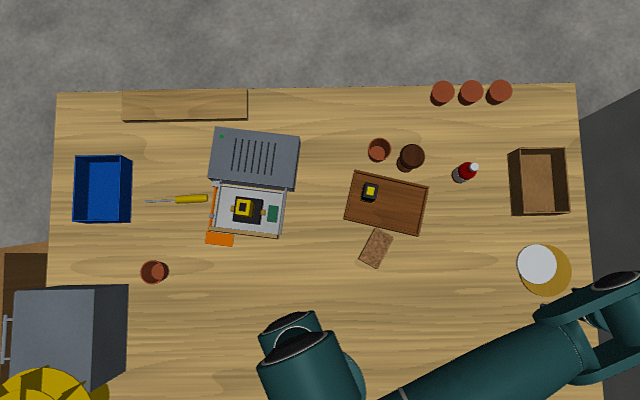

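```bash
cat > h.py <<'E'
import numpy as np,cv2
from cell import env
def ray(n,u,v):
    c=env.camera_info(n);K=c['mtx'];d=np.array([(u-K[0,2])/K[0,0],-(v-K[1,2])/K[1,1],-1.])
    return c['xyz'],c['attitude']@d
def pt(n,u,v,z):
    o,d=ray(n,u,v);return o+d*(z-o[2])/d[2]
def proj(n,p):
    c=env.camera_info(n);q=c['attitude'].T@(np.asarray(p)-c['xyz']);K=c['mtx']
    return K[0,2]-K[0,0]*q[0]/q[2],K[1,2]+K[1,1]*q[1]/q[2]
def mask(im,lo,hi,box):
    h=cv2.cvtColor(im,cv2.COLOR_RGB2HSV);m=cv2.inRange(h,lo,hi);k=np.zeros_like(m)
    x0,y0,x1,y1=box;k[y0:y1,x0:x1]=m[y0:y1,x0:x1];return k
def rect(n,m,z):
    c=max(cv2.findContours(m,cv2.RETR_EXTERNAL,cv2.CHAIN_APPROX_NONE)[0],key=cv2.contourArea)
    P=np.array([pt(n,u,v,z)[:2] for u,v in c[:,0]],np.float32)*1000
    return cv2.minAreaRect(P), cv2.boundingRect(c)
E
python3 - <<'E'
from h import *
im=env.snapshot("top")
cv2.imwrite("pics/c1.png",cv2.resize(im[115:285,195:445,::-1],None,fx=3.2,fy=3.2,interpolation=cv2.INTER_CUBIC))
print("pack",rect("top",mask(im,(20,120,120),(35,255,255),(228,195,262,228)),.147))
print("spare",rect("top",mask(im,(20,120,120),(35,255,255),(355,175,385,205)),.123))
print("tab",rect("top",mask(im,(5,180,150),(18,255,255),(200,228,240,252)),.06))
print("tray",rect("top",mask(im,(0,60,40),(14,255,180),(335,165,435,240)),.026))
h=cv2.cvtColor(im,cv2.COLOR_RGB2HSV)
for p in [(219,240),(246,209),(370,191),(400,205),(260,236),(250,165)]:print(p,h[p[1],p[0]])
E
```

```text
pack (((547.3997802734375, 212.5119171142578), (38.515567779541016, 43.58071517944336), 80.87690734863281), (235, 199, 16, 17))
spare (((591.003173828125, -154.6054229736328), (20.48312759399414, 23.76714324951172), 77.08019256591797), (366, 186, 9, 9))
tab (((461.5013122558594, 297.34619140625), (82.9669189453125, 34.9036750793457), 81.96269989013672), (205, 232, 29, 15))
tray (((566.7564697265625, -213.90057373046875), (238.31695556640625, 159.37344360351562), 75.71290588378906), (344, 170, 85, 66))
(219, 240) [ 15 255 187]
(246, 209) [ 26 255 168]
(370, 191) [ 28 255 180]
(400, 205) [ 14 182 109]
(260, 236) [ 20 137  67]
(250, 165) [104  41 107]
```

View pics/c1.png

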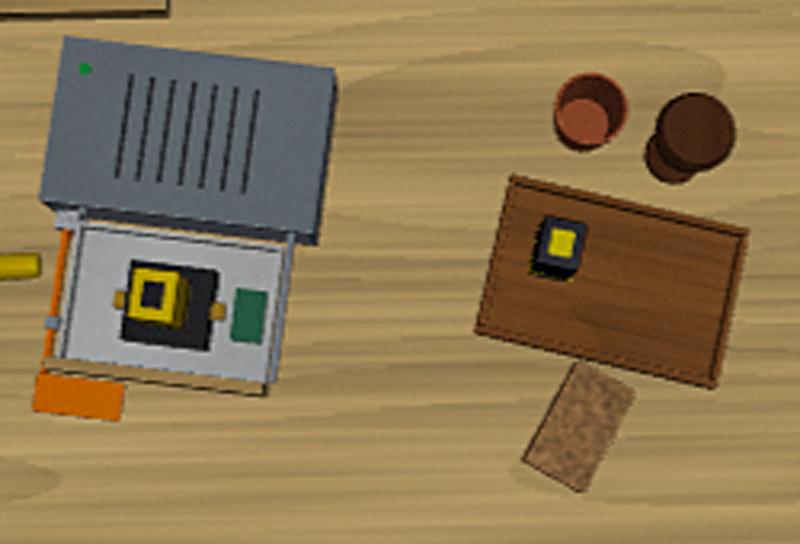

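The top view shows the pack in the drawer (246,209), the tab at the drawer's front left (219,240) and the tray (386,203) with its right half free. I'll go above the pack.

```bash
cat >> h.py <<'E'
def to(p,ang):
    "shift (mm, tool axes) and turn (deg) to TCP p, with jaw axis z at world angle ang deg"
    s=env.get_state();R=s['tool_rot'];d=R.T@(np.asarray(p)-s['tool_pos'])*1000
    a=np.degrees(np.arctan2(R[1,2],R[0,2]))
    return d.round(1),round(float(a-ang),2)
E
python3 - <<'E'
from h import *
print(to((.547,.2125,.24),-98.3))
im=env.snapshot("scene")
# pack top: project predicted corners vs. yellow mask
m=mask(im,(20,120,100),(35,255,255),(360,170,395,215))
print(cv2.boundingRect(m))
a=np.radians(-8.3);X=np.array([np.cos(a),np.sin(a),0]);Y=np.array([-np.sin(a),np.cos(a),0])
for dx,dy in((-1,-1),(-1,1),(1,1),(1,-1)):print(np.round(proj("scene",np.array([.5474,.2125,.147])+X*.023*dx+Y*.02*dy),1))
print(proj("scene",[.5474,.2125,.147]))
cv2.imwrite("pics/c2.png",cv2.resize(im[165:265,310:430,::-1],None,fx=6,fy=6,interpolation=cv2.INTER_CUBIC))
E
python3 -m crank '[[[-9,630,-604],33.3,-1],[[-9,630,-604],33.3,-1],[[-9,630,-604],33.3,-1],[[-9,630,-604],33.3,-1],[[-9,630,-604],33.3,-1]]' 40
python3 -c "
from h import *
print(to((.547,.2125,.24),-98.3))"
```

```text
(array([  -8.7,  585.6, -636.6]), 33.27)
(361, 181, 29, 33)
[374.6 180.8]
[386.  183.1]
[382.6 189.5]
[370.9 187. ]
(np.float64(378.51773763459215), np.float64(185.04639125524932))
t: 0.62
tool_pos: [0.3605, -0.4159, 0.2332]
tool_rot: [[-0.0, 0.988, -0.152], [0.0, -0.152, -0.988], [-1.0, -0.0, -0.0]]
contact_force: [0.9, -0.5, 0.4]
grip_width: 0.0854
(array([  -6.7,   88.6, -649.5]), -0.46)
```

View pics/c2.png

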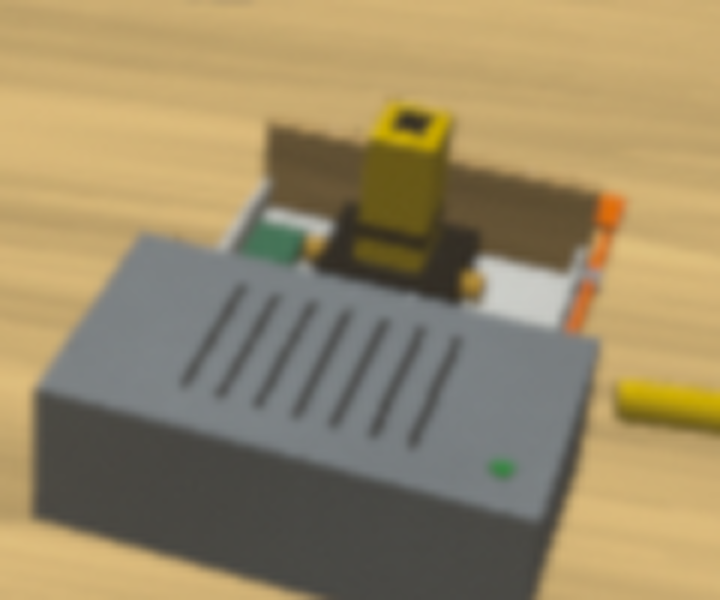

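```bash
python3 -m crank '[[[-7,88,-649],0,-1],[[-7,88,-649],0,-1],[[-7,88,-649],0,-1],[[-7,88,-649],0,-1],[[-7,88,-649],0,-1]]' >/dev/null
python3 -c "
from h import *
print(to((.5475,.2125,.24),-98.3))"
```

```text
(array([  -4.3,   66. , -442.4]), -0.05)
```

```bash
python3 -m crank '[[[-4,66,-442],0,-1],[[-4,66,-442],0,-1],[[-4,66,-442],0,-1],[[-4,66,-442],0,-1],[[-4,66,-442],0,-1]]' >/dev/null
python3 -c "
from h import *
print(to((.5475,.2125,.24),-98.3))"
```

```text
(array([  -2.2,   35.4, -236.1]), -0.03)
```

```bash
python3 -m crank '[[[-2,35,-236],0,-1],[[-2,35,-236],0,-1],[[-2,35,-236],0,-1],[[-2,35,-236],0,-1],[[-2,35,-236],0,-1]]' >/dev/null
python3 -m crank '[[[0,6,-31],0,-1],[[0,6,-31],0,-1],[[0,6,-31],0,-1]]'
python3 - <<'E'
from h import *
print(to((.5475,.2125,.24),-98.3),to((.5475,.2125,.098),-98.3))
for n,(x0,y0,x1,y1) in dict(top=(190,130,310,260),scene=(310,110,430,240)).items():
    im=env.snapshot(n)[y0:y1,x0:x1,::-1]
    cv2.imwrite(f"pics/d{n}.png",cv2.resize(im,(480,520),interpolation=cv2.INTER_CUBIC))
cv2.imwrite("pics/d.png",np.hstack([cv2.imread("pics/dtop.png")[:,:390],cv2.imread("pics/dscene.png")[:,:400]]))
E
```

```text
t: 2.12
tool_pos: [0.5488, 0.2125, 0.2385]
tool_rot: [[-0.001, 0.99, -0.143], [-0.0, -0.143, -0.99], [-1.0, -0.001, 0.001]]
contact_force: [0.5, -0.6, -0.9]
grip_width: 0.0857
(array([-1.5, -1.3,  0.2]), 0.1) (array([ 1.405e+02, -1.100e+00,  1.000e-01]), 0.1)
```

View pics/d.png

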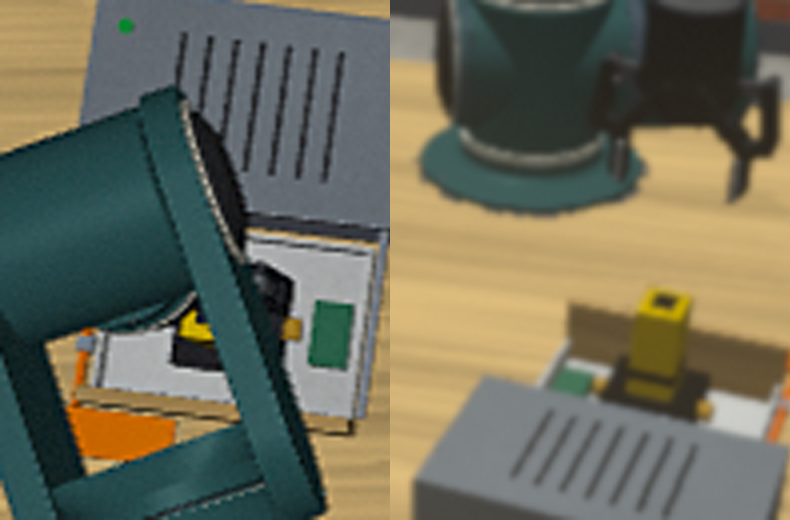

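The fingers (crop 620 and 740) straddle the pack (665, lower down). Descending.

```bash
python3 -m crank '[[[40,-1,0],0,-1],[[75,-1,0],0,-1],[[105,-1,0],0,-1],[[130,-1,0],0,-1],[[140,-1,0],0,-1]]'
python3 - <<'E'
from h import *
im=env.snapshot("scene")
cv2.imwrite("pics/e.png",cv2.resize(im[140:240,330:430,::-1],None,fx=5.5,fy=5.5,interpolation=cv2.INTER_CUBIC))
E
```

```text
t: 2.63
tool_pos: [0.5464, 0.2095, 0.0958]
tool_rot: [[-0.004, 0.989, -0.146], [-0.001, -0.146, -0.989], [-1.0, -0.003, 0.002]]
contact_force: [-0.8, 1.0, -0.5]
grip_width: 0.0852
```

View pics/e.png

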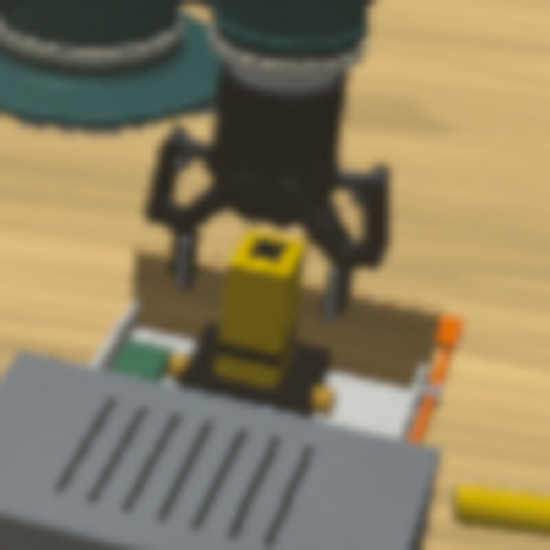

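Straddled, well centred (fingers 182/335, pack ~262 in the crop). Close.

```bash
python3 -m crank '[[[0,0,-2],0,-1],[[0,0,-2],0,0.2],[[0,0,-2],0,1],[[0,0,-2],0,1],[[0,0,-2],0,1]]' 50
python3 -m crank '[[[0,0,0],0,1],[[0,0,0],0,1],[[0,0,0],0,1],[[0,0,0],0,1],[[0,0,0],0,1]]'
```

```text
t: 3.1
tool_pos: [0.5486, 0.2133, 0.1005]
tool_rot: [[0.002, 0.989, -0.145], [0.0, -0.145, -0.989], [-1.0, 0.001, -0.001]]
contact_force: [-0.1, -3.0, 13.5]
grip_width: 0.0394
t: 3.52
tool_pos: [0.5486, 0.2134, 0.1006]
tool_rot: [[0.002, 0.989, -0.145], [0.0, -0.145, -0.989], [-1.0, 0.002, -0.001]]
contact_force: [-1.0, -0.9, 6.4]
grip_width: 0.0395
```

```bash
python3 -m crank '[[[-4,0,0],0,1],[[-8,0,0],0,1],[[-12,0,0],0,1],[[-16,0,0],0,1],[[-20,0,0],0,1]]' 60
python3 -m crank '[[[-6,0,0],0,1],[[-12,0,0],0,1],[[-20,0,0],0,1],[[-30,0,0],0,1],[[-45,0,0],0,1]]'
python3 -m crank '[[[-30,0,0],0,1],[[-65,0,0],0,1],[[-85,0,0],0,1],[[-95,0,0],0,1],[[-95,0,0],0,1]]'
python3 - <<'E'
from h import *
a=np.radians(-14.3);X=np.array([np.cos(a),np.sin(a),0]);Y=np.array([-np.sin(a),np.cos(a),0])
p=np.array([.5668,-.2139,.255])+X*.005-Y*.056;print(p,to(p,-104.3))
im=env.snapshot("scene")
cv2.imwrite("pics/f.png",cv2.resize(im[90:240,300:450,::-1],None,fx=3.6,fy=3.6,interpolation=cv2.INTER_CUBIC))
E
```

```text
t: 3.93
tool_pos: [0.5482, 0.2133, 0.1199]
tool_rot: [[0.0, 0.989, -0.145], [0.0, -0.145, -0.989], [-1.0, 0.0, -0.0]]
contact_force: [-0.4, -0.1, -1.1]
grip_width: 0.039
t: 4.35
tool_pos: [0.5478, 0.2131, 0.1648]
tool_rot: [[-0.001, 0.989, -0.145], [-0.0, -0.145, -0.989], [-1.0, -0.001, 0.0]]
contact_force: [0.0, -0.3, -2.7]
grip_width: 0.0397
t: 4.77
tool_pos: [0.5487, 0.2134, 0.2625]
tool_rot: [[0.004, 0.989, -0.145], [0.001, -0.145, -0.989], [-1.0, 0.004, -0.002]]
contact_force: [0.5, -0.1, -2.2]
grip_width: 0.039
[ 0.55781313 -0.26939988  0.255     ] (array([  6.9,  79. , 476.4]), 5.97)
```

View pics/f.png

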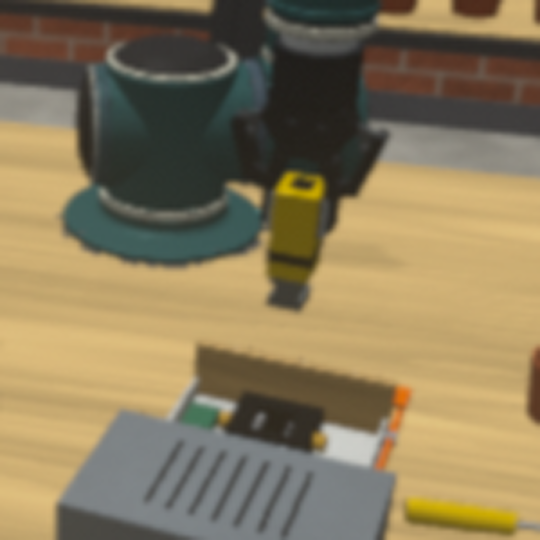

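The pack is out and hangs upright (crop 295,230). Now over to the tray.

```bash
python3 -m crank '[[[5,3,18],0,1],[[5,8,48],1,1],[[5,14,83],2,1],[[5,20,120],4,1],[[5,26,157],6,1]]' >/dev/null
python3 -m crank '[[[0,4,37],0,1],[[0,8,74],0,1],[[0,12,111],0,1],[[0,16,148],0,1],[[0,18,180],0,1]]'
python3 -c "
from h import *
print(to((.5578,-.2694,.255),-104.3))"
```

```text
t: 5.65
tool_pos: [0.5229, -0.1267, 0.2522]
tool_rot: [[-0.003, 0.969, -0.248], [0.001, -0.248, -0.969], [-1.0, -0.003, 0.0]]
contact_force: [0.3, 0.0, -1.4]
grip_width: 0.0393
(array([ -3. ,  69.2, 129.6]), -0.06)
```

```bash
python3 -m crank '[[[-3,18,34],0,1],[[-3,36,67],0,1],[[-3,52,98],0,1],[[-3,64,120],0,1],[[-3,69,130],0,1]]' >/dev/null
python3 -m crank '[[[0,0,0],0,1],[[0,0,0],0,1]]'
python3 - <<'E'
from h import *
print(to((.5578,-.2694,.0746),-104.3))
im=env.snapshot("scene")
cv2.imwrite("pics/g.png",cv2.resize(im[90:250,180:340,::-1],None,fx=3.5,fy=3.5,interpolation=cv2.INTER_CUBIC))
E
```

```text
t: 6.23
tool_pos: [0.5583, -0.2674, 0.2557]
tool_rot: [[-0.002, 0.969, -0.248], [0.001, -0.248, -0.969], [-1.0, -0.002, -0.001]]
contact_force: [0.4, 0.5, -2.4]
grip_width: 0.0394
(array([181.1,   0.4,   2.2]), -0.07)
```

View pics/g.png

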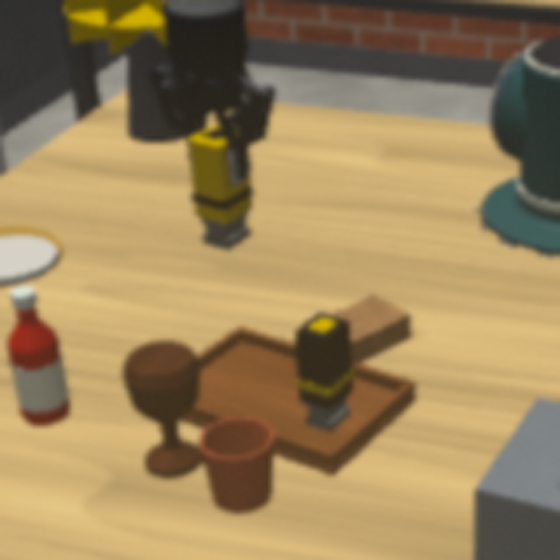

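The pack hangs straight above the free half of the tray; lower it.

```bash
python3 -m crank '[[[35,0,0],0,1],[[70,0,1],0,1],[[105,0,2],0,1],[[135,0,2],0,1],[[155,0,2],0,1]]' >/dev/null
python3 -m crank '[[[8,0,0],0,1],[[14,0,0],0,1],[[18,0,0],0,1],[[18,0,0],0,1],[[18,0,0],0,1]]'
python3 -c "
from h import *
print(to((.5578,-.2694,.0766),-104.3))"
```

```text
t: 7.12
tool_pos: [0.5587, -0.2697, 0.0856]
tool_rot: [[0.001, 0.969, -0.247], [-0.001, -0.247, -0.969], [-1.0, 0.001, 0.0]]
contact_force: [0.8, 0.9, -2.4]
grip_width: 0.0394
(array([ 9. , -0.9, -0.1]), -0.01)
```

```bash
python3 -m crank '[[[3,0,0],0,1],[[6,0,0],0,1],[[7,0,0],0,1],[[7,0,0],0,1]]'
python3 -m crank '[[[1,0,0],0,1],[[1,0,0],0,1]]'
python3 -m crank '[[[1,0,0],0,1],[[1,0,0],0,1]]'
```

```text
t: 7.45
tool_pos: [0.5581, -0.2697, 0.0771]
tool_rot: [[-0.0, 0.969, -0.248], [0.0, -0.248, -0.969], [-1.0, -0.0, -0.0]]
contact_force: [0.6, -0.1, -2.2]
grip_width: 0.0396
t: 7.62
tool_pos: [0.5583, -0.2698, 0.0767]
tool_rot: [[0.001, 0.969, -0.248], [-0.0, -0.248, -0.969], [-1.0, 0.001, 0.0]]
contact_force: [-0.6, 0.6, 1.0]
grip_width: 0.0391
t: 7.78
tool_pos: [0.5585, -0.2699, 0.0766]
tool_rot: [[0.001, 0.969, -0.248], [-0.001, -0.248, -0.969], [-1.0, 0.001, 0.0]]
contact_force: [-3.8, 1.3, 9.8]
grip_width: 0.0393
```

Contact with the tray floor. Release and go up.

```bash
python3 -m crank '[[[-1,0,0],0,1],[[-1,0,0],0,1],[[-1,0,0],0,0.2],[[-1,0,0],0,0],[[-1,0,0],0,-0.3]]' 20 
python3 -m crank '[[[0,0,0],0,-1],[[0,0,0],0,-1],[[0,0,0],0,-1],[[0,0,0],0,-1],[[0,0,0],0,-1]]'
python3 -m crank '[[[-15,0,0],0,-1],[[-45,0,0],0,-1],[[-85,0,0],0,-1],[[-125,0,0],0,-1],[[-165,0,0],0,-1]]'
python3 - <<'E'
from h import *
im=env.snapshot("scene")
cv2.imwrite("pics/i.png",cv2.resize(im[110:250,180:320,::-1],None,fx=4,fy=4,interpolation=cv2.INTER_CUBIC))
E
```

```text
t: 8.2
tool_pos: [0.5581, -0.2696, 0.0761]
tool_rot: [[-0.0, 0.969, -0.248], [0.0, -0.248, -0.969], [-1.0, -0.0, -0.0]]
contact_force: [0.9, -0.4, 0.7]
grip_width: 0.0532
t: 8.62
tool_pos: [0.5582, -0.2697, 0.0763]
tool_rot: [[-0.0, 0.969, -0.248], [0.0, -0.248, -0.969], [-1.0, -0.0, 0.0]]
contact_force: [-0.1, -0.4, -0.0]
grip_width: 0.0853
t: 9.03
tool_pos: [0.5577, -0.2695, 0.2445]
tool_rot: [[0.0, 0.969, -0.248], [-0.0, -0.248, -0.969], [-1.0, 0.001, 0.0]]
contact_force: [0.9, -1.1, -0.1]
grip_width: 0.0851
```

View pics/i.png

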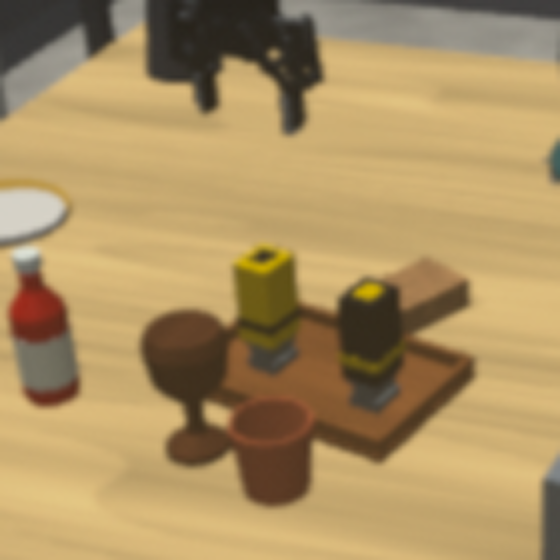

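Both packs stand in the tray (yellow 268,310; black 372,345). Now to the lever, fingers shut.

```bash
python3 -c "
from h import *
print(to((.467,.2965,.2),-98))"
python3 -m crank '[[[0,7,-40],0,0],[[5,14,-80],-2,1],[[10,20,-120],-4,1],[[15,27,-160],-6.3,1],[[20,34,-200],-6.3,1]]' 60 >/dev/null
python3 -c "
from h import *
print(to((.467,.2965,.2),-98))"
```

```text
(array([  50.1, -230.2, -526.4]), -6.33)
(array([  22.1, -224.4, -351.5]), 0.1)
```

```bash
python3 -m crank '[[[5,-22,-34],0,1],[[10,-44,-68],0,1],[[15,-66,-104],0,1],[[20,-88,-138],0,1],[[22,-110,-172],0,1]]' >/dev/null
python3 -c "
from h import *
print(to((.467,.2965,.2),-98))"
```

```text
(array([  -0.4, -113.6, -179.4]), -0.04)
```

```bash
python3 -m crank '[[[0,-23,-36],0,1],[[0,-46,-72],0,1],[[0,-69,-108],0,1],[[0,-92,-145],0,1],[[0,-114,-179],0,1]]' >/dev/null
python3 -m crank '[[[10,0,0],0,1],[[35,0,0],0,1],[[60,0,0],0,1],[[80,0,0],0,1],[[80,0,0],0,1]]'
python3 - <<'E'
from h import *
print(to((.467,.2965,.075),-98))
im=env.snapshot("top");im2=env.snapshot("scene")
a=cv2.resize(im[170:270,180:280,::-1],(400,400),interpolation=cv2.INTER_CUBIC)
b=cv2.resize(im2[130:230,340:440,::-1],(400,400),interpolation=cv2.INTER_CUBIC)
cv2.imwrite("pics/j.png",np.hstack([a,b]))
E
```

```text
t: 10.75
tool_pos: [0.468, 0.2903, 0.116]
tool_rot: [[-0.004, 0.99, -0.139], [-0.002, -0.139, -0.99], [-1.0, -0.004, 0.003]]
contact_force: [-0.7, -0.8, -0.7]
grip_width: -0.0
(array([41. , -1.7, -6.1]), -0.01)
```

View pics/j.png

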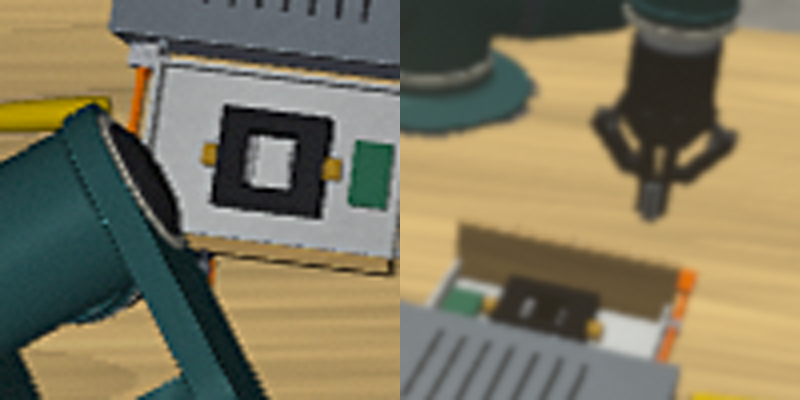

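Fingers are in front of the drawer's front, above the tab. Lower to just above the tab, then press in small steps.

```bash
python3 -m crank '[[[15,-1,-3],0,1],[[30,-1,-3],0,1],[[40,-1,-3],0,1],[[45,-1,-3],0,1],[[45,-1,-3],0,1]]'
python3 -m crank '[[[5,0,0],0,1],[[9,0,0],0,1],[[12,0,0],0,1],[[12,0,0],0,1]]'
python3 -c "
from h import *
print(to((.467,.2965,.049),-98))"
```

```text
t: 11.27
tool_pos: [0.469, 0.294, 0.0744]
tool_rot: [[-0.0, 0.99, -0.14], [-0.0, -0.14, -0.99], [-1.0, -0.0, 0.0]]
contact_force: [1.1, -0.9, -0.1]
grip_width: 0.0001
t: 11.6
tool_pos: [0.4688, 0.294, 0.0619]
tool_rot: [[-0.0, 0.99, -0.14], [-0.0, -0.14, -0.99], [-1.0, -0.0, 0.0]]
contact_force: [0.1, -0.3, 0.3]
grip_width: -0.0001
(array([12.9, -2.1, -2.2]), -0.03)
```

```bash
python3 -m crank '[[[3,0,0],0,1],[[6,0,0],0,1],[[8,0,0],0,1],[[8,0,0],0,1]]'
python3 -m crank '[[[1.5,0,0],0,1],[[3,0,0],0,1],[[3,0,0],0,1]]'
```

```text
t: 11.93
tool_pos: [0.4689, 0.2942, 0.0542]
tool_rot: [[0.0, 0.99, -0.14], [0.0, -0.14, -0.99], [-1.0, 0.0, -0.0]]
contact_force: [-1.7, 1.6, 4.4]
grip_width: -0.0001
t: 12.18
tool_pos: [0.4691, 0.2942, 0.0515]
tool_rot: [[0.0, 0.99, -0.14], [0.0, -0.14, -0.99], [-1.0, 0.0, -0.0]]
contact_force: [-1.9, 0.2, 6.6]
grip_width: 0.0001
```

```bash
python3 -m crank '[[[1,0,0],0,1],[[1.7,0,0],0,1],[[1.7,0,0],0,1]]'
python3 -m crank '[[[0,3,0],0,1],[[0,6,0],0,1],[[0,10,0],0,1],[[0,14,0],0,1],[[0,18,0],0,1]]'
```

```text
t: 12.43
tool_pos: [0.4691, 0.2943, 0.05]
tool_rot: [[0.001, 0.99, -0.14], [0.0, -0.14, -0.99], [-1.0, 0.001, -0.0]]
contact_force: [-2.4, -1.1, 6.9]
grip_width: 0.0001
t: 12.85
tool_pos: [0.4871, 0.2917, 0.0502]
tool_rot: [[0.001, 0.99, -0.14], [0.0, -0.14, -0.99], [-1.0, 0.0, -0.0]]
contact_force: [-2.5, -0.0, 6.6]
grip_width: -0.0003
```

No lock reaction: the drawer is sliding. Continue.

```bash
python3 -m crank '[[[0,7,0],0,1],[[0,14,0],0,1],[[0,21,0],0,1],[[0,28,0],0,1],[[0,35,0],0,1]]'
python3 -m crank '[[[0,8,0],0,1],[[0,16,0],0,1],[[0,24,0],0,1],[[0,32,0],0,1],[[0,40,0],0,1]]'
python3 -c "
from h import *
im=env.snapshot('top');cv2.imwrite('pics/k.png',cv2.resize(im[110:270,170:330,::-1],None,fx=3.5,fy=3.5,interpolation=cv2.INTER_CUBIC))"
```

```text
t: 13.27
tool_pos: [0.5218, 0.2868, 0.0501]
tool_rot: [[0.0, 0.99, -0.14], [0.0, -0.14, -0.99], [-1.0, 0.0, -0.0]]
contact_force: [-3.1, -0.1, 6.5]
grip_width: 0.0001
t: 13.68
tool_pos: [0.5615, 0.2812, 0.0501]
tool_rot: [[0.0, 0.99, -0.14], [0.0, -0.14, -0.99], [-1.0, 0.0, -0.0]]
contact_force: [-2.9, 0.6, 6.6]
grip_width: -0.0001
```

View pics/k.png

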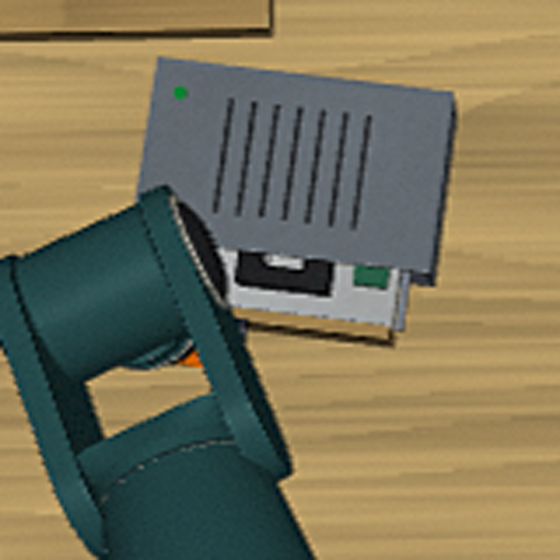

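The drawer is well in (front at crop row ~335). Finish until it stops.

```bash
python3 -m crank '[[[0,8,0],0,1],[[0,16,0],0,1],[[0,24,0],0,1],[[0,32,0],0,1],[[0,38,0],0,1]]'
python3 -m crank '[[[0,2,0],0,1],[[0,4,0],0,1],[[0,6,0],0,1],[[0,7,0],0,1]]'
python3 -m crank '[[[0,1,0],0,1],[[0,2,0],0,1],[[0,2,0],0,1]]'
```

```text
t: 14.15
tool_pos: [0.5993, 0.2759, 0.0501]
tool_rot: [[0.001, 0.99, -0.14], [0.0, -0.14, -0.99], [-1.0, 0.001, -0.001]]
contact_force: [-2.7, 0.4, 7.3]
grip_width: 0.0
t: 14.48
tool_pos: [0.606, 0.275, 0.0502]
tool_rot: [[0.001, 0.99, -0.14], [0.0, -0.14, -0.99], [-1.0, 0.001, -0.001]]
contact_force: [-1.5, 0.7, 6.7]
grip_width: 0.0
t: 14.73
tool_pos: [0.6074, 0.2748, 0.05]
tool_rot: [[-0.001, 0.99, -0.14], [0.0, -0.14, -0.99], [-1.0, -0.001, -0.0]]
contact_force: [-5.3, 1.4, 7.8]
grip_width: 0.0002
```

```bash
python3 -m crank '[[[0,1,0],0,1],[[0,2,0],0,1],[[0,2,0],0,1]]'
python3 -m crank '[[[0,1,0],0,1],[[0,2,0],0,1],[[0,2,0],0,1]]'
```

```text
t: 14.98
tool_pos: [0.6091, 0.2745, 0.0498]
tool_rot: [[-0.001, 0.99, -0.14], [0.0, -0.14, -0.99], [-1.0, -0.001, -0.0]]
contact_force: [-7.0, 1.4, 7.5]
grip_width: 0.0
t: 15.23
tool_pos: [0.6102, 0.2744, 0.0498]
tool_rot: [[-0.003, 0.99, -0.139], [0.0, -0.139, -0.99], [-1.0, -0.003, 0.0]]
contact_force: [-17.2, 1.9, 11.2]
grip_width: 0.0003
```

Firm stop. Lift straight up (so the drawer isn't dragged back), then retreat.

```bash
python3 -m crank '[[[-6,-1,0],0,1],[[-14,-1,0],0,1],[[-16,-2,0],0,1],[[-17,-8,0],0,1],[[-17,-20,0],0,1]]'
python3 -m crank '[[[-15,-25,0],0,1],[[-40,-60,0],0,1],[[-70,-100,0],0,1],[[-100,-135,0],0,1],[[-130,-170,0],0,1]]'
python3 -m crank '[[[0,0,40],0,1],[[0,0,80],0,1],[[0,0,120],0,1],[[0,0,160],0,1],[[0,0,200],0,1]]'
python3 - <<'E'
from h import *
im=env.snapshot("top");im2=env.snapshot("scene")
a=cv2.resize(im[110:260,195:435,::-1],(640,400),interpolation=cv2.INTER_CUBIC)
b=cv2.resize(im2[140:275,180:450,::-1],(400,200),interpolation=cv2.INTER_CUBIC)
c=np.zeros((600,640,3),np.uint8);c[:400]=a;c[400:,:400]=b
cv2.imwrite("pics/l.png",c)
print("spare",rect("top",mask(im,(20,120,120),(35,255,255),(355,175,385,205)),.123))
print("pack",rect("top",mask(im,(20,120,120),(35,255,255),(386,190,425,235)),.123))
print("tab",rect("top",mask(im,(5,180,150),(18,255,255),(195,180,250,250)),.06))
E
```

```text
t: 15.65
tool_pos: [0.5916, 0.2766, 0.0664]
tool_rot: [[0.0, 0.99, -0.14], [-0.0, -0.14, -0.99], [-1.0, 0.0, 0.0]]
contact_force: [0.8, -1.1, 0.4]
grip_width: 0.0001
t: 16.07
tool_pos: [0.4346, 0.2982, 0.1846]
tool_rot: [[-0.001, 0.99, -0.14], [-0.001, -0.14, -0.99], [-1.0, -0.001, 0.001]]
contact_force: [0.1, 0.4, 1.9]
grip_width: -0.0001
t: 16.48
tool_pos: [0.4076, 0.0994, 0.1838]
tool_rot: [[-0.0, 0.99, -0.138], [-0.0, -0.138, -0.99], [-1.0, -0.0, 0.0]]
contact_force: [0.8, -1.2, 0.0]
grip_width: 0.0003
spare (((591.003173828125, -154.6054229736328), (20.48312759399414, 23.76714324951172), 77.08019256591797), (366, 186, 9, 9))
pack (((557.3261108398438, -270.03338623046875), (39.110015869140625, 44.19573974609375), 75.10784149169922), (403, 193, 16, 18))
tab (((602.8078002929688, 277.67913818359375), (82.66997528076172, 40.75255584716797), 81.84356689453125), (212, 184, 28, 17))
```

View pics/l.png

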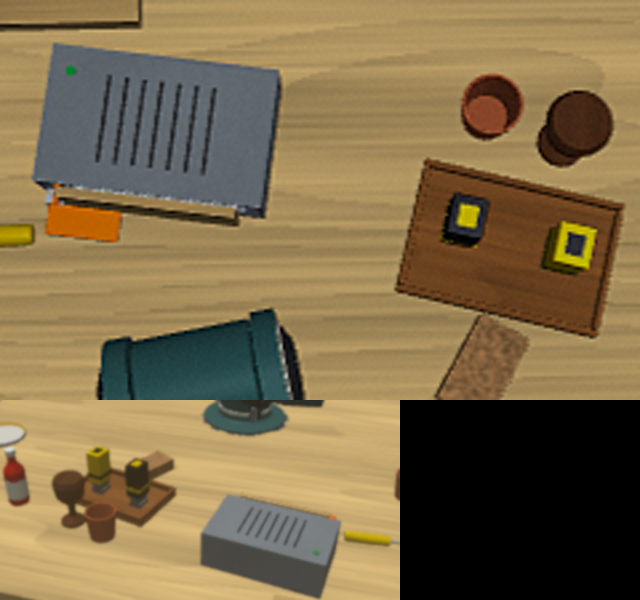

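All twelve views are used. The image shows the drawer closed, but I'll check numerically, comparing the front's edges before and after along the drawer's x axis.

```bash
python3 - <<'E'
from h import *
A=cv2.imread("pics/top0.png")[:,:,::-1];B=env.snapshot("top")
a=np.radians(-8.1);X=np.array([np.cos(a),np.sin(a),0]);Y=np.array([-np.sin(a),np.cos(a),0])
def prof(im,s0,s1,y):
    s=np.arange(s0,s1,.002);o=np.array([.4615,.2973,.09])
    q=np.array([proj("top",o+X*t+Y*y) for t in s],np.float32)
    v=cv2.remap(im,q[None,:,0].copy(),q[None,:,1].copy(),cv2.INTER_LINEAR)[0]
    return s,v
for y in(-.08,-.11):
    for im,s0 in((A,.0),(B,.14)):
        s,v=prof(im,s0,s0+.06,y);print(y)
        print(" ".join(f"{round((t)*1000)}:{c[0]},{c[2]}" for t,c in zip(s,v)))
E
```

```text
-0.08
0:172,96 2:176,98 4:172,96 6:166,92 8:159,86 10:155,85 12:154,84 14:157,85 16:170,94 18:154,85 20:122,65 22:100,49 24:120,60 26:149,76 28:151,77 30:151,73 32:147,77 34:132,116 36:142,145 38:159,165 40:159,163 42:159,162 44:158,161 46:159,163 48:158,162 50:159,163 52:163,166 54:144,146 56:103,106 58:38,42
-0.08
140:158,86 142:159,87 144:158,86 146:157,85 148:159,88 150:156,85 152:140,75 154:79,39 156:54,25 158:50,22 160:31,11 162:79,37 164:157,79 166:157,78 168:156,76 170:155,75 172:158,88 174:144,104 176:114,118 178:102,116 180:97,114 182:96,110 184:96,110 186:96,110 188:95,109 190:94,107 192:95,108 194:99,112 196:98,110 198:97,109
-0.11
0:168,93 2:171,95 4:174,96 6:175,97 8:172,95 10:168,92 12:162,89 14:155,85 16:159,87 18:153,85 20:106,58 22:118,64 24:145,77 26:149,75 28:152,74 30:154,74 32:156,75 34:145,115 36:143,152 38:155,161 40:155,159 42:154,158 44:156,158 46:154,156 48:154,156 50:157,158 52:162,164 54:141,144 56:82,83 58:45,48
-0.11
140:157,87 142:158,86 144:160,87 146:160,88 148:163,89 150:157,85 152:133,72 154:88,45 156:54,25 158:54,24 160:57,26 162:75,36 164:135,70 166:156,80 168:160,80 170:160,75 172:151,94 174:134,118 176:104,104 178:93,104 180:92,109 182:94,109 184:95,109 186:96,110 188:96,110 190:96,110 192:96,110 194:97,109 196:96,108 198:95,107
```

The front's rear edge moved from 33.5 to 173.5 mm, about 140 mm of travel, and the housing follows it with no gap. Hand in.

```bash
python3 -c "
from h import *
print(env.get_state()['contact_force'].round(1)); print(env.close_job())"
```

```text
[-0.5  0.4  0.2]
the job is handed in; nothing more can be done
None
```

I pulled the yellow pack straight up out of its socket and stood it upright in the free half of the tray. I then pressed the orange lever and, holding it down throughout, pushed the drawer in until it met a firm stop of about 17 N. After that I lifted off and moved the arm clear, at about 16.5 s of the 58 s.

- **Drawer:** the before and after pictures show about 140 mm of travel, and the wooden front sits against the housing with no visible gap. The orange tab's mask gave a looser 138.5 to 143 mm, because its outline had changed.
- **Packs:** the yellow pack stands within about 1 mm of where I aimed it. The black pack gives exactly the same reading as at the start.
- **Other things on the bench:** nothing looked moved in the last picture, but I only checked them by eye. One cup was outside that picture.
- **Arm:** clear of everything, with about zero contact force at hand-in. No check failed.

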